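Test and sort keyed index collars

TASK

Try every loose index collar in turn on the keyed test shaft, turned so that its slot goes over the key, fully home and let go of, then take it off and stand it upright in the middle of its field: collars with the keyway opposite the tongue on the board marked with a straight bar, those with the keyway a quarter turn from the tongue on the board marked with an L, each in the field whose brass strip is as long as the collar is tall. Try all the opposite-keyed collars first and then the quarter-keyed ones, the tallest first within each kind. Leave the glue bottle, the awl and the bead pad alone.

Things in the scene. Friction and masses are not known exactly. Their poses are not given: they have to be found in the camera images.
- opp_long: loose upright aluminium collar 48 mm tall, may be absent. Octagon 44 mm over flats (one faces x), bore 26 mm over flats. Dark tongue along +x at its foot, 8 mm wide, 10 high, to 36 mm from the axis. Keyway opposite the tongue, towards -x; slot 11 mm wide, through the wall, full height. Origin on the axis at the underside.
- opp_mid: loose upright aluminium collar 36 mm tall, may be absent. Octagon 44 mm over flats (one faces x), bore 26 mm over flats. Dark tongue along +x at its foot, 8 mm wide, 10 high, to 36 mm from the axis. Keyway opposite the tongue, towards -x; slot 11 mm wide, through the wall, full height. Origin on the axis at the underside.
- opp_short: loose upright aluminium collar 24 mm tall, may be absent. Octagon 44 mm over flats (one faces x), bore 26 mm over flats. Dark tongue along +x at its foot, 8 mm wide, 10 high, to 36 mm from the axis. Keyway opposite the tongue, towards -x; slot 11 mm wide, through the wall, full height. Origin on the axis at the underside.
- qtr_long: loose upright aluminium collar 48 mm tall, may be absent. Octagon 44 mm over flats (one faces x), bore 26 mm over flats. Dark tongue along +x at its foot, 8 mm wide, 10 high, to 36 mm from the axis. Keyway a quarter turn from the tongue, towards +y (anticlockwise from above); slot 11 mm wide, through the wall, full height. Origin on the axis at the underside.
- qtr_mid: loose upright aluminium collar 36 mm tall, may be absent. Octagon 44 mm over flats (one faces x), bore 26 mm over flats. Dark tongue along +x at its foot, 8 mm wide, 10 high, to 36 mm from the axis. Keyway a quarter turn from the tongue, towards +y (anticlockwise from above); slot 11 mm wide, through the wall, full height. Origin on the axis at the underside.
- qtr_short: loose upright aluminium collar 24 mm tall, may be absent. Octagon 44 mm over flats (one faces x), bore 26 mm over flats. Dark tongue along +x at its foot, 8 mm wide, 10 high, to 36 mm from the axis. Keyway a quarter turn from the tongue, towards +y (anticlockwise from above); slot 11 mm wide, through the wall, full height. Origin on the axis at the underside.
- gauge: fixed gauge: plate 90 x 90 x 8 mm, upright shaft in its middle: 23 mm diameter, straight 26 mm up from the plate, then a 6 mm cone to 15 mm. Brass key 8 mm wide on the shaft's +x side, from the plate to 22 mm above it, out to 18.5 mm from the axis: a collar goes home only with its slot over the key. Origin under the plate; yaw varies widely.
- seat (a point): point on the shaft's axis at the upper face of the gauge plate; same axes as the gauge. A collar that is fully home has its underside here.
- tray_opp: fixed flat wooden board 226 (x) x 92 (y) x 6 mm for collars with the keyway opposite the tongue; marked at its far (+x) end with a straight inlaid steel bar. Three 66 x 84 mm fields in a row along x within flush lines, each with a flush brass strip as long as its collars are tall: 48 mm at -x, 36 in the middle, 24 at +x. Origin under its middle. The boards may change places.
- tray_opp_long (a point): centre of the field for 48 mm collars on this board, on its upper face; same axes as the board
- tray_opp_mid (a point): centre of the field for 36 mm collars on this board, on its upper face; same axes as the board
- tray_opp_short (a point): centre of the field for 24 mm collars on this board, on its upper face; same axes as the board
- tray_qtr: fixed flat wooden board 226 (x) x 92 (y) x 6 mm for collars with the keyway a quarter turn from the tongue; marked at its far (+x) end with an L-shaped inlaid steel bar. Three 66 x 84 mm fields in a row along x within flush lines, each with a flush brass strip as long as its collars are tall: 48 mm at -x, 36 in the middle, 24 at +x. Origin under its middle. The boards may change places.
- tray_qtr_long (a point): centre of the field for 48 mm collars on this board, on its upper face; same axes as the board
- tray_qtr_mid (a point): centre of the field for 36 mm collars on this board, on its upper face; same axes as the board
- tray_qtr_short (a point): centre of the field for 24 mm collars on this board, on its upper face; same axes as the board
- glue: bystander: small glass bottle, 32 mm across, 75 mm tall, standing; origin under it
- awl: bystander: awl with a wooden handle, about 170 mm long, lying
- pad: bystander: black round rubber pad, 104 mm across, 14 mm high, beads on it
Not all that is in view belongs to the job. What is shaped like the qtr_short but pink or purple is not meant.

How it is judged:
By the outcome, as a careful person would: the job done as asked, in the order asked, and still so for the second after the job is handed in, with the robot touching nothing.
Of opp_long, opp_mid, opp_short, qtr_long, qtr_mid, qtr_short only 3 to 5 are there at a start; the rules pass over those that are not, and their reading is None.
At some moment in a run one of opp_long, opp_mid, opp_short, qtr_long, qtr_mid, qtr_short may be knocked a few centimetres aside while the robot is not near it.
It also fails if it takes over 210 s, if anything falls off the work surface, if the arm or the gripper's body presses on something with over 40 N, if the wrist force passes 120 N, or if a joint passes its speed limit or range.

ROBOT

A 6-joint arm with a two-finger parallel gripper is mounted at the origin on the work surface. World frame = base frame: x ahead of the robot, y to its left, z up, the work surface at z = 0. Lengths are in m, angles in rad, forces in N, time in s.
With the tool pointing down it reaches from about 0.275 to 0.875 m from the base axis. Payload 12.5 kg.
Tool frame: the origin (TCP) lies on the centre line of the jaws, within the pads' length; the fingertips stand r.finger_overhang ahead of it and the grasp point (between the pads) lies 3 mm ahead of it (r.finger_overhang is the distance from the TCP to the fingertips, in m); z points along the fingers, y is the line along which they close (so a half turn about z gives the same grasp; the last joint's range is limited). The gripper opens to 85 mm and grips with 20 to 120 N. Pads are 22 mm wide; open, the fingers measure 114 mm over their backs; the gripper's body (76 mm by 85 mm) begins 54 mm behind the grasp point. The pads swing forward as they close: fully open they stand 13 mm farther back than shut.
Start: joints at [1.166, 0.351, 1.652, -0, 1.139, -0.085], TCP at [0.173, 0.522, 0.253] pointing down, gripper open.
Joint ranges: [-2.75, 2.75], [-0.79, 2.1], [0.01, 2.65], [-1.57, 4.71], [0.07, 3.14], [-2.87, 2.87]. Speed limits (rad/s): [2.22, 2.22, 2.79, 3.14, 3.14, 3.14].

INTERFACE

Orientations are given as a unit quaternion [x, y, z, w].
In Python, from cell import r, optics gives the robot as it stands. The module is installed in compiled form; this text tells all that it offers. Calls block until the motion is done:
- r.move_to(position, orientation): joint-space move of the TCP to a pose.
- r.move_linear(position, rot=None, vel=0.15): straight line of the TCP; rot=None keeps the orientation; vel is the mean speed in m/s.
- r.set_joints(angles): joint-space move.
- r.set_gripper(opening, squeeze=None): opening from 0.0 (shut) to 1.0 (fully open); squeeze is the grip in N (None keeps the last); returns when the fingers have stopped.
- r.sleep(seconds).
- r.inverse_kinematics(position, orientation): joint angles nearest the present ones, or None.
- optics.get_image(name): name is "scene" or "side" or "wrist"; returns a dict with "pixels" (400x640x3 uint8, red, green, blue), "depth" (400x640 float32, m along the optical axis (not along the pixel's ray), 0 where there is no reading), "fx", "fy", "cx", "cy" (pixels), "camera_from_world" (4x4, takes a point from world to camera coordinates); the wrist camera has in their place "mount" (4x4, takes a point from camera to tool coordinates, whose origin is the TCP and whose axes are the flange's). Camera axes: x right, y down, z forward; pixel columns grow to the right and rows downward; lengths in m; the calibration is good to about 2 mm. A picture is of the moment at which its call begins: read the wrist's pose just before it.
A pose or a line that the arm cannot do raises r.PlanningError and nothing moves.
- r.hand_in(): hands the job in; it is judged then, once.
Readings, each from a call of its own:
- r.current_t(): time.
- r.current_q(): joint angles.
- r.current_qvel(): joint speeds.
- r.current_effort(): joint torques, N m.
- r.current_tool_pos(): TCP position.
- r.current_ee_rot(): TCP orientation.
- r.current_contact_force(): force on the tool from outside, world axes, zero at the start.
- r.current_torque(): the same for the moment, N m.
- r.current_opening(): opening from 0.0 (shut) to 1.0 (fully open).
- r.current_finger_force(): force on a finger pad.
Only numpy, scipy, OpenCV 4.12 (cv2) and the standard library are available. Lean on these libraries where they do the work, as an engineer would, in place of code of your own. Each camera call takes 0.05 s, during which the arm holds its last target. There are 200 camera calls.

## Working session

There is one attempt and no reset: what is moved stays moved. The work goes in short steps, each a Python script; the robot and the scene stay as the last script left them, time stands still between calls to the robot, and variables do not carry over. Pictures are saved under pics/ and viewed, at most 14 in all, crops included, and the job is handed in when it is done.

```bash
mkdir -p pics; ls; python3 - <<'E'
from cell import r, optics
import cv2, numpy as np
print(r.current_t(), r.current_tool_pos(), r.current_ee_rot(), r.finger_overhang)
for n in ("scene","side","wrist"):
    im=optics.get_image(n)
    cv2.imwrite(f"pics/{n}0.png",im["pixels"][...,::-1])
    np.savez(f"{n}0.npz",**im)
    print(n,im["fx"],im["cx"],im["cy"],np.round(im.get("camera_from_world",im.get("mount")),4).tolist())
E
```

```text
pics
0.0 [0.1727648  0.52182619 0.2527431 ] [ 1.59225013e-01  9.87242135e-01 -5.82811856e-04 -1.47228649e-04] 0.022
scene 441.91772958186027 319.8064164603156 193.12173180833605 [[0.0446, 0.9988, -0.0199, -0.0101], [0.5675, -0.0417, -0.8223, -0.2692], [-0.8222, 0.0254, -0.5687, 1.7011], [0.0, 0.0, 0.0, 1.0]]
side 457.43166001154077 324.93758706554655 198.88695128845507 [[0.9492, -0.3145, -0.0014, -0.5214], [-0.215, -0.6458, -0.7326, 0.1449], [0.2296, 0.6957, -0.6806, 1.171], [0.0, 0.0, 0.0, 1.0]]
wrist 320.5202167529894 317.1475196009062 198.28043232261643 [[0.0002, -0.9455, -0.3256, 0.084], [1.0, 0.0004, -0.0006, -0.0005], [0.0007, -0.3256, 0.9455, -0.1207], [0.0, 0.0, 0.0, 1.0]]
```

View pics/scene0.png

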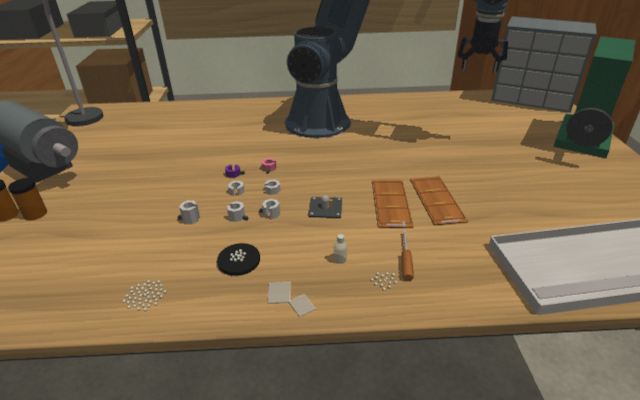

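View pics/side0.png

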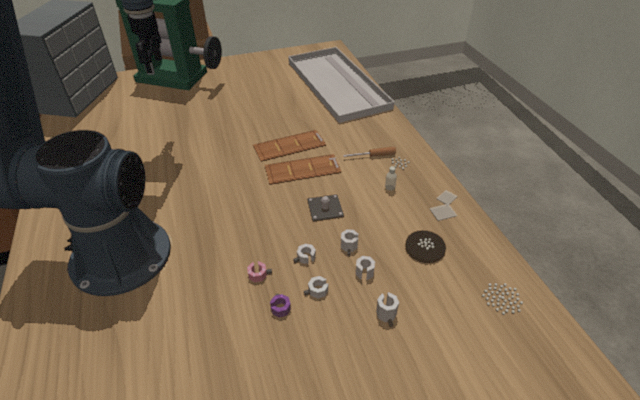

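Scene view: five grey collars at (189,212), (236,211), (271,209), (236,188) and (272,187). The decoys are pink at (269,166) and purple at (233,171). The gauge is at (325,207), and the boards are at (392,203) and (438,200). Next I'll locate these roughly and look at them with the wrist camera from above.

```bash
cat > h.py <<'E'
from cell import r, optics
import cv2, numpy as np
from scipy.spatial.transform import Rotation as R
def down(yaw):  # tool z down, tool x at angle yaw in world
    c,s=np.cos(yaw),np.sin(yaw)
    return R.from_matrix(np.array([[c,s,0],[s,-c,0],[0,0,-1]])).as_quat()
def cloud(im,T_wc):
    d=im["depth"]; v,u=np.mgrid[:d.shape[0],:d.shape[1]]
    P=np.stack([(u-im["cx"])/im["fx"]*d,(v-im["cy"])/im["fy"]*d,d],-1)
    W=P@T_wc[:3,:3].T+T_wc[:3,3]; W[d<=0]=np.nan
    return W
def wrist():
    T=np.eye(4); T[:3,:3]=R.from_quat(r.current_ee_rot()).as_matrix(); T[:3,3]=r.current_tool_pos()
    im=optics.get_image("wrist")
    return im,T@im["mount"],T
def fixed(n):
    im=optics.get_image(n); return im,np.linalg.inv(im["camera_from_world"])
E
python3 - <<'E'
from h import *
im=dict(np.load("scene0.npz")); W=cloud(im,np.linalg.inv(im["camera_from_world"]))
for u,v in [(189,212),(236,211),(271,209),(236,188),(272,187),(269,166),(233,171),(325,207),(392,203),(438,200),(340,250),(407,265),(239,258)]:
    print((u,v),np.round(np.nanmedian(W[v-5:v+6,u-5:u+6].reshape(-1,3),0),3), np.nanmax(W[v-14:v+8,u-8:u+9,2]).round(3))
E
```

```text
(189, 212) [ 0.596 -0.365  0.039] 0.054
(236, 211) [ 0.59  -0.243  0.029] 0.041
(271, 209) [ 0.583 -0.149  0.026] 0.04
(236, 188) [ 0.453 -0.262  0.019] 0.028
(272, 187) [ 0.466 -0.152  0.02 ] 0.028
(269, 166) [ 0.337 -0.167  0.017] 0.029
(233, 171) [ 0.364 -0.28   0.019] 0.028
(325, 207) [ 0.563 -0.     0.011] 0.043
(392, 203) [0.548 0.19  0.007] 0.013
(438, 200) [0.543 0.323 0.007] 0.012
(340, 250) [0.775 0.024 0.044] 0.078
(407, 265) [0.814 0.175 0.024] 0.029
(239, 258) [ 0.759 -0.218  0.017] 0.024
```

```bash
python3 - <<'E'
from h import *
for n,p in (("A",(0.48,-0.22,0.26)),("B",(0.53,0.16,0.26))):
    r.move_to(p,down(np.pi)); im,Twc,T=wrist()
    np.savez(f"w{n}.npz",Twc=Twc,T=T,**im); cv2.imwrite(f"pics/w{n}.png",im["pixels"][...,::-1])
print(r.current_t(), r.current_tool_pos(),r.current_q())
E
```

```text
4.5 [0.53026465 0.15900171 0.26002442] [ 2.07285538e-01  3.50328873e-01  1.63472623e+00 -1.47330862e-04
  1.15651478e+00 -1.36215868e+00]
```

View pics/wA.png

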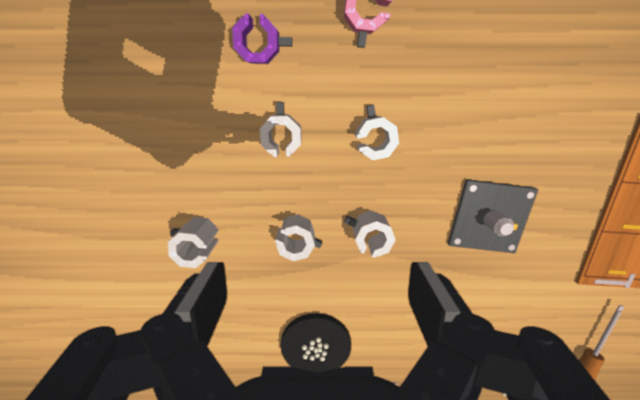

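View pics/wB.png

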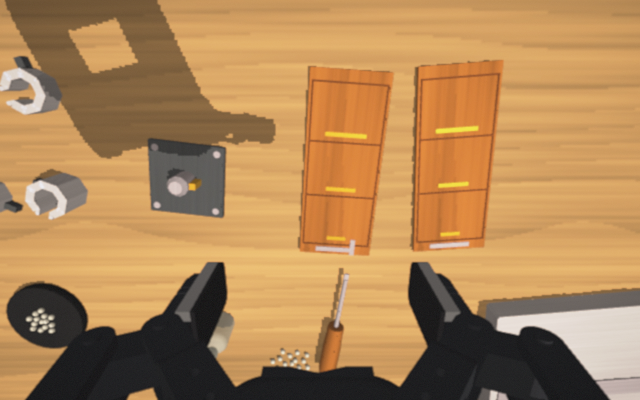

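wA shows the tall collar at (190,248), two mid ones at (295,242) and (375,238), and two short ones at (280,135) and (377,137). The purple (257,40) and pink (367,12) decoys are near the top, and the gauge is at (492,215). In wB the L-marked board is at (345,160) and the straight-bar board at (455,155), with the bars at the +x end. Next I'll fit the poses numerically.

```bash
cat >> h.py <<'E'
from scipy.optimize import minimize
def plane_xy(im,Twc,h):
    """world xy of every pixel's ray at height h"""
    v,u=np.mgrid[:400,:640]
    D=np.stack([(u-im["cx"])/im["fx"],(v-im["cy"])/im["fy"],np.ones(u.shape)],-1)@Twc[:3,:3].T
    return Twc[:2,3]+D[...,:2]*((h-Twc[2,3])/D[...,2])[...,None]
def collar_sd(q):
    """approx signed distance (neg inside) of the collar's top face, slot along +x"""
    a=np.arange(8)*np.pi/4; p=(q@np.stack([np.cos(a),np.sin(a)])).max(-1)
    d=np.maximum(p-.022,.013-p)
    slot=np.maximum(np.abs(q[...,1])-.0055,-q[...,0])
    return np.maximum(d,-slot)
def fit_collar(im,Twc,xy0,rad=.045,yaws=None):
    """top height, centre, slot yaw, misfit, kind scores"""
    W=cloud(im,Twc); near=np.hypot(W[...,0]-xy0[0],W[...,1]-xy0[1])<rad
    z=W[...,2][near]; z=z[(z>.016)&(z<.09)]
    hist,e=np.histogram(z,np.arange(.016,.09,.001)); hs=np.convolve(hist,np.ones(4),'same')
    # top face = highest strong layer
    k=np.where(hs>.5*hs.max())[0]; h=np.median(z[abs(z-e[k[-1]])<.003])
    h=np.median(z[abs(z-h)<.003])
    XY=plane_xy(im,Twc,h); m=np.hypot(XY[...,0]-xy0[0],XY[...,1]-xy0[1])<rad+.01
    q=XY[m]; lab=abs(W[...,2][m]-h)<.004
    def cost(p,s=.0007):
        c,sn=np.cos(p[2]),np.sin(p[2]); d=q-p[:2]
        sd=collar_sd(np.stack([d@[c,sn],d@[-sn,c]],-1))
        return np.mean((1/(1+np.exp(np.clip(sd/s,-40,40)))-lab)**2)*len(q)/max(lab.sum(),1)
    c0=q[lab].mean(0) 
    best=None
    for a in (np.arange(0,2*np.pi,np.pi/12) if yaws is None else yaws):
        x0=np.r_[c0-.003*np.array([-np.cos(a),-np.sin(a)])*-1,a]
        for s in (.002,):
            o=minimize(cost,x0,args=(s,),method="Nelder-Mead",options=dict(initial_simplex=x0+np.array([[0,0,0],[.003,0,0],[0,.003,0],[0,0,.15]]),maxiter=80))
        if best is None or o.fun<best.fun: best=o
    o=minimize(cost,best.x,method="Nelder-Mead",options=dict(initial_simplex=best.x+np.array([[0,0,0],[.001,0,0],[0,.001,0],[0,0,.05]]),maxiter=200))
    x,y,s=o.x; sc=[]
    for t in (s+np.pi,s-np.pi/2,s+np.pi/2):
        d=W[...,:2]-o.x[:2]; u=d@[np.cos(t),np.sin(t)]; v=d@[-np.sin(t),np.cos(t)]
        k=(u>.026)&(u<.035)&(abs(v)<.003)
        sc.append((int(k.sum()),int((k&(abs(W[...,2]-.010-0)<.005)).sum())))
    return dict(h=h,xy=np.array([x,y]),slot=s%(2*np.pi),fun=o.fun,opp_qtr=sc)
E
python3 - <<'E'
from h import *
im=dict(np.load("wA.npz"));Twc=im["Twc"]; W=cloud(im,Twc)
w=W[300:,:][...,2]; print("table z",np.nanmedian(W[150:200,100:260,2]),np.nanstd(W[185:200,200:260,2]))
for c in [(.596,-.365),(.59,-.243),(.583,-.149),(.453,-.262),(.466,-.152)]:
    f=fit_collar(im,Twc,c); print({k:np.round(v,4) for k,v in f.items()}, np.rad2deg(f["slot"]).round(1))
# crops
x=im["pixels"][...,::-1]
cv2.imwrite("pics/cropA.png",cv2.resize(x[90:275,150:410],None,fx=3,fy=3,interpolation=cv2.INTER_CUBIC))
E
```

```text
table z 0.0002688068603945437 0.000762332354463459
{'h': np.float64(0.0481), 'xy': array([ 0.5739, -0.3701]), 'slot': np.float64(1.465), 'fun': np.float64(0.1224), 'opp_qtr': array([[29, 22],
       [ 0,  0],
       [30,  0]])} 83.9
{'h': np.float64(0.036), 'xy': array([ 0.5709, -0.2467]), 'slot': np.float64(4.2181), 'fun': np.float64(0.1055), 'opp_qtr': array([[37, 32],
       [31,  0],
       [ 0,  0]])} 241.7
{'h': np.float64(0.0361), 'xy': array([ 0.5658, -0.1511]), 'slot': np.float64(5.8964), 'fun': np.float64(0.0923), 'opp_qtr': array([[31,  0],
       [38, 36],
       [ 4,  0]])} 337.8
{'h': np.float64(0.0242), 'xy': array([ 0.4465, -0.2606]), 'slot': np.float64(0.0349), 'fun': np.float64(0.0712), 'opp_qtr': array([[48, 48],
       [37,  0],
       [42,  0]])} 2.0
{'h': np.float64(0.0241), 'xy': array([ 0.4491, -0.1534]), 'slot': np.float64(4.9242), 'fun': np.float64(0.0793), 'opp_qtr': array([[33,  0],
       [43, 43],
       [28,  0]])} 282.1
```

View pics/cropA.png

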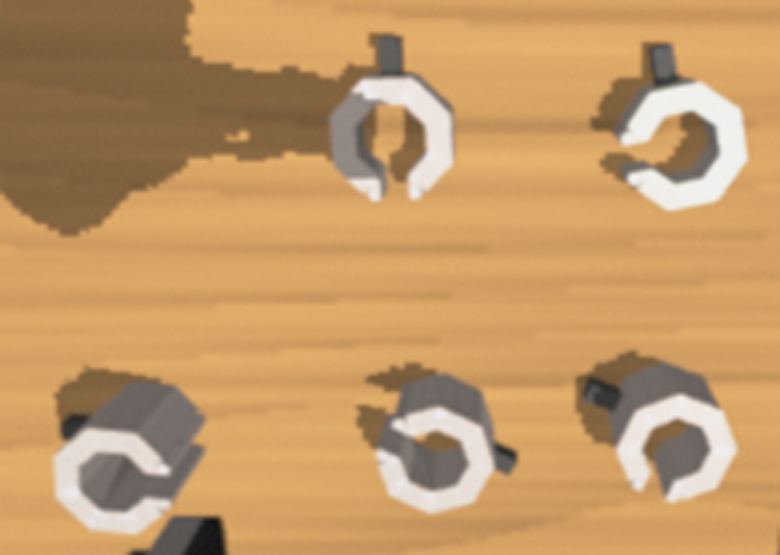

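The crop shows each collar's tongue and slot clearly, and the fits agree. In the list of what could be mistaken, (257,40) purple and (367,12) pink are rejected. The real ones are opp_long (190,248), opp_mid (295,242), opp_short (280,135), qtr_mid (375,238) and qtr_short (377,137). Boards and gauge come next.

```bash
python3 - <<'E'
from h import *
im=dict(np.load("wB.npz"));Twc=im["Twc"]; W=cloud(im,Twc); px=im["pixels"]
hsv=cv2.cvtColor(px,cv2.COLOR_RGB2HSV); print("table/board hsv",hsv[40,300],hsv[100,330],"z board",np.nanmedian(W[90:125,325:365,2]),np.nanmedian(W[90:125,440:475,2]))
# rectify region x .38..0.70, y .08..0.42 at z=.006, 2px/mm
T=np.linalg.inv(Twc)
def rect(h,x0,x1,y0,y1,s):
    X,Y=np.meshgrid(np.arange(x0,x1,s),np.arange(y0,y1,s),indexing='ij')
    P=np.stack([X,Y,np.full(X.shape,h)],-1)@T[:3,:3].T+T[:3,3]
    u=(P[...,0]/P[...,2]*im["fx"]+im["cx"]).astype('f4');v=(P[...,1]/P[...,2]*im["fy"]+im["cy"]).astype('f4')
    return cv2.remap(px,u,v,cv2.INTER_LINEAR),cv2.remap(W[...,2].astype('f4'),u,v,cv2.INTER_NEAREST)
a,z=rect(.006,.40,.68,.08,.44,.0005)
cv2.imwrite("pics/boards.png",a[...,::-1])
for u in(345,455):
    h0=hsv[100,u-10 if u<400 else u]
    m=((hsv[...,0]<=12)&(hsv[...,1]>150)&(abs(W[...,2]-.006)<.004)).astype('u1')
    m=cv2.morphologyEx(m,cv2.MORPH_CLOSE,np.ones((9,9)))
    n,l,st,_=cv2.connectedComponentsWithStats(m); k=l[100,u-10 if u<400 else u]
    print(u,k,st[k]); XY=plane_xy(im,Twc,.006)[l==k].astype('f4')
    print(cv2.minAreaRect(XY*1000))
# gauge
XY=plane_xy(im,Twc,.008); m=(abs(W[...,2]-.008)<.003)&(np.hypot(XY[...,0]-.56,XY[...,1])<.08)&(hsv[...,2]<110)
print("plate",cv2.minAreaRect(XY[m].astype('f4')*1000), np.nanmedian(W[...,2][m]))
t=(W[...,2]>.037)&(np.hypot(W[...,0]-.56,W[...,1])<.04); print("shaft top",W[t].mean(0),t.sum(),W[t][:,2].max())
b=(hsv[...,0]>15)&(hsv[...,0]<35)&(hsv[...,1]>150)&(np.hypot(W[...,0]-.56,W[...,1])<.04)&(W[...,2]>.024); print("key",np.nanmean(W[b],0),b.sum())
E
```

```text
table/board hsv [ 17 134 224] [ 13 184 207] z board 0.00613830556076117 0.006093998085402508
345 0 [     0      0    640    400 253473]
((635.2296142578125, 161.28643798828125), (548.7228393554688, 1007.1663818359375), 0.021353527903556824)
455 0 [     0      0    640    400 253473]
((635.2296142578125, 161.28643798828125), (548.7228393554688, 1007.1663818359375), 0.021353527903556824)
plate ((549.5643310546875, 1.4261398315429688), (88.86771392822266, 88.55908203125), 83.17475128173828) 0.008250981554255077
shaft top [0.55013911 0.00162306 0.03966756] 213 0.04208217540598208
key [0.55183811 0.01596547 0.02923973] 59
```

View pics/boards.png

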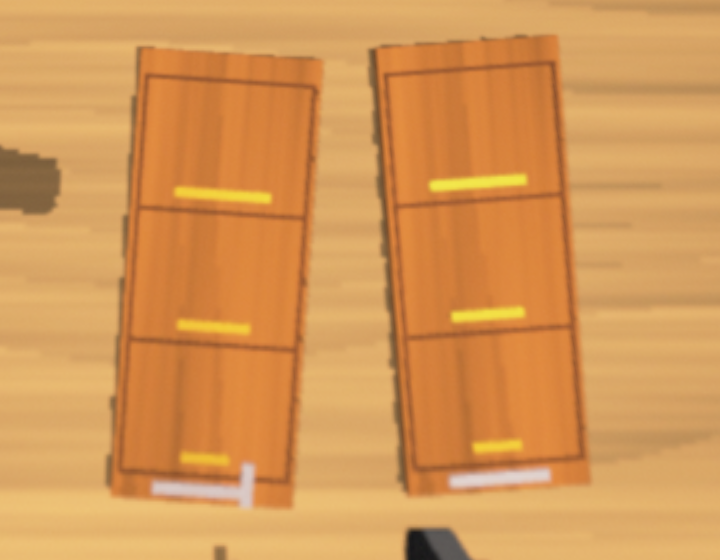

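Rectified view: the L board's field corners are at (147,75), (317,87), (290,481) and (120,470). The straight-bar board's are at (385,75), (555,63), (584,458) and (415,470). The pitch is 66 mm, with the 48 mm strip nearest the robot. Next I'll calibrate the gauge position and wrist bias from three yaws.

```bash
cat >> h.py <<'E'
D=np.deg2rad
BO=(np.array([.533,.3218]),D(4.27)); BQ=(np.array([.5388,.1888]),D(-3.9))   # board centre, yaw
def field(board,i):  # i=-1 long,0 mid,1 short
    c,a=board; return c+i*.066*np.array([np.cos(a),np.sin(a)])
def fit_gauge(im,Twc,p0=(.55,.0015,D(83.2))):
    W=cloud(im,Twc); XY=plane_xy(im,Twc,.008); m=np.hypot(XY[...,0]-p0[0],XY[...,1]-p0[1])<.075
    q=XY[m]; lab=W[...,2][m]>.0055
    def cost(p,s=.0007):
        c,sn=np.cos(p[2]),np.sin(p[2]); d=q-p[:2]
        sd=np.maximum(abs(d@[c,sn]),abs(d@[-sn,c]))-.045
        return np.mean((1/(1+np.exp(np.clip(sd/s,-40,40)))-lab)**2)
    x0=np.array(p0)
    o=minimize(cost,x0,method="Nelder-Mead",options=dict(initial_simplex=x0+np.array([[0,0,0],[.003,0,0],[0,.003,0],[0,0,.05]])))
    t=(abs(W[...,2]-.040)<.002)&(np.hypot(W[...,0]-p0[0],W[...,1]-p0[1])<.02)
    return o.x,o.fun,W[t].mean(0)
E
python3 - <<'E'
from h import *
A=[];B=[];A2=[]
for yaw in (83.2,-40,195):
    r.move_to((.55,.0015,.19),down(D(yaw))); im,Twc,T=wrist()
    p,f,s=fit_gauge(im,Twc); print(yaw,np.round(p[:2],4),np.rad2deg(p[2]).round(2),round(f,4),"shaft",np.round(s,4),T[:3,3].round(4))
    A.append(np.c_[np.eye(2),T[:2,:2]]);B.append(p[:2]);A2.append(s[:2])
A=np.vstack(A)
for b in (B,A2):
    x,res,_,_=np.linalg.lstsq(A,np.hstack(b),rcond=None); print("centre",x[:2].round(4),"bias tool",x[2:].round(4),res**.5)
print(r.current_t(),r.current_q().round(2))
E
```

```text
83.2 [5.511e-01 3.000e-04] 82.95 0.0076 shaft [0.5511 0.0006 0.0399] [0.5501 0.0015 0.1902]
-40 [ 5.507e-01 -3.000e-04] 82.96 0.0078 shaft [ 5.509e-01 -3.000e-04  3.990e-02] [0.55   0.0016 0.19  ]
195 [5.504e-01 4.000e-04] 83.06 0.008 shaft [5.501e-01 2.000e-04 3.990e-02] [0.55   0.0015 0.19  ]
centre [5.507e-01 1.000e-04] bias tool [0.0003 0.0004] [3.71519351e-05]
centre [5.507e-01 1.000e-04] bias tool [0.0005 0.0002] [0.00014851]
11.1917 [-0.08  0.42  1.71 -0.    1.   -1.91]
```

```bash
python3 - <<'E'
s=open("h.py").read()
s=s.replace("[.533,.3218]","[.5338,.3204]").replace("[.5388,.1888]","[.5396,.1874]")
s=s.replace("yaws=None):","yaws=None,h=None):",1)
i=s.index("    hist,e="); j=s.index("    XY=plane_xy(im,Twc,h); m=np.hypot(XY[...,0]-xy0[0]")
blk=s[i:j]; s=s[:i]+"    if h is None:\n"+"".join("    "+l+"\n" for l in blk.splitlines())+s[j:]
s+='''
G=np.array([.5507,.0001]); GY=D(83.0); BIAS=np.array([.0004,.0003])
wrap=lambda a:(a+np.pi)%(2*np.pi)-np.pi
def debias(xy,T): return xy-T[:2,:2]@BIAS
def j6(xy,yaw):
    """last joint for a tool yaw, None when out of range"""
    a=wrap(np.arctan2(xy[1],xy[0])+np.pi/2-yaw); return a if abs(a)<2.75 else None
def plan(xy,slot,kind):
    """k (tool x = slot + 45k deg) reachable at pick and gauge with least wrist turn"""
    best=(9,None)
    for k in ((0,4,1,-1,3,-3) if kind=="opp" else (1,-1,3,-3)):
        a,b=j6(xy,slot+k*np.pi/4),j6(G,GY+k*np.pi/4)
        if a is None or b is None: continue
        c=max(abs(a),abs(b))+(0.3 if k not in(0,4) else 0)
        if c<best[0]: best=(c,k)
    return best[1]
def F(): return np.round(r.current_contact_force(),1)
def look(xy,yaw,top):
    r.move_to((*xy,top+.11),down(yaw)); im,Twc,T=wrist(); return im,Twc,T
def find(xy,slot,top,k):
    im,Twc,T=look(xy,slot+k*np.pi/4,top)
    f=fit_collar(im,Twc,xy,rad=.05,yaws=slot+np.array([-.3,0,.3]))
    f["xy"]=debias(f["xy"],T); return f
def inhand(k,dz):
    """held collar centre in the tool frame"""
    im,Twc,T=wrist(); p=T[:3,3]; yaw=np.arctan2(T[1,0],T[0,0])
    f=fit_collar(im,Twc,p[:2],rad=.03,yaws=[yaw-k*np.pi/4],h=p[2]-dz)
    return T[:2,:2].T@(f["xy"]-p[:2])-BIAS, np.rad2deg(wrap(f["slot"]-(yaw-k*np.pi/4))), f["fun"]
DZ={.048:-.008,.036:-.003,.024:.0035}
OP=.75
'''
open("h.py","w").write(s)
E
cat > pick.py <<'E'
from h import *
def pick(xy,slot,H,kind,ground=0.):
    k=plan(xy,slot,kind); f=find(xy,slot,H+ground,k)
    print("k",k,"seen",f["xy"].round(4),np.rad2deg(f["slot"]).round(1),"top",f["h"].round(4),"fun",round(f["fun"],3),f["opp_qtr"])
    assert abs(f["h"]-H-ground)<.003 and f["fun"]<.2
    yaw=f["slot"]+k*np.pi/4; z=H+ground+DZ[H]
    r.set_gripper(OP,35)
    r.move_to((*f["xy"],z+.05),down(yaw)); r.move_linear((*f["xy"],z),vel=.12)
    r.set_gripper(0,35); r.move_linear((*f["xy"],z+.06),vel=.15)
    o,a,fu=inhand(k,DZ[H]); print("opening",r.current_opening(),"finger",r.current_finger_force(),"in hand",o.round(4),"dyaw",a.round(1),"fun",round(fu,3),F())
    return k,o
E
python3 - <<'E'
from pick import *
k,o=pick(np.array([.575,-.3715]),D(83.9),.048,"opp")
im,_,_=wrist(); cv2.imwrite("pics/hand1.png",im["pixels"][...,::-1]); print(r.current_t(),r.current_q().round(2))
E
```

```text
k 0 seen [ 0.5747 -0.3713] 84.1 top 0.0482 fun 0.079 [(0, 0), (61, 0), (62, 0)]
opening 0.509522523983055 finger 36.12632269738242 in hand [ 0.0016 -0.0003] dyaw -0.2 fun 0.192 [-1.4 -0.2 -1.8]
14.8917 [-0.64  0.76  1.38 -0.    1.   -0.54]
```

View pics/hand1.png

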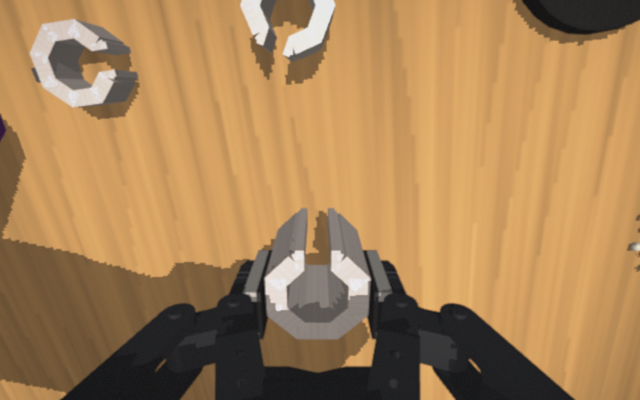

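The collar is held squarely, with its slot at (318,235) and its top face around (318,295). Before using the 1.6 mm in-hand x offset I'll check the height used for it.

```bash
python3 - <<'E'
from pick import *
im,Twc,T=wrist(); p=T[:3,3]; W=cloud(im,Twc); L=(W-p)@T[:3,:3]
print("tcp",p.round(4))
for u,v in [(288,282),(350,282),(278,297),(362,297),(290,318),(345,318),(318,332)]: print((u,v),L[v,u].round(4))
f0=L[...,2]; 
for dz in (-.008,-.0095,-.0065):
    f=fit_collar(im,Twc,p[:2],rad=.03,yaws=[D(84)],h=p[2]-dz); print(dz,(T[:2,:2].T@(f["xy"]-p[:2])).round(4),round(f["fun"],3))
E
```

```text
tcp [ 0.5741 -0.3709  0.0985]
(288, 282) [ 0.0079 -0.0121 -0.0072]
(350, 282) [ 0.0075  0.0135 -0.0066]
(278, 297) [ 0.     -0.0166 -0.0064]
(362, 297) [ 0.0007  0.0187 -0.0073]
(290, 318) [-0.0108 -0.0119 -0.0064]
(345, 318) [-0.0103  0.0119 -0.0069]
(318, 332) [-0.0176  0.0003 -0.0071]
-0.008 [0.0019 0.    ] 0.191
-0.0095 [0.0026 0.    ] 0.195
-0.0065 [0.0013 0.    ] 0.206
```

```bash
python3 - <<'E'
s=open("pick.py").read()
s=s.replace("r.set_gripper(0,35); r.move_linear","zg=r.current_tool_pos()[2]-ground; r.set_gripper(0,35); r.move_linear")
s=s.replace("return k,o","print('zg',zg,'t',r.current_t()); return k,o,zg")
s+='''
def lin(p,vel=.1):
    """straight move, corrected once for the arm's steady droop"""
    p=np.array(p,float); r.move_linear(p,vel=vel); e=p-r.current_tool_pos()
    if np.linalg.norm(e)<.006: r.move_linear(p+e,vel=.05)
def insert(k,ox,zg,H):
    """zg: TCP height above the collar's underside; ox: collar offset along tool x"""
    yaw=GY+k*np.pi/4; xy=G-ox*np.array([np.cos(yaw),np.sin(yaw)])
    r.move_to((*xy,.065+zg),down(yaw)); r.sleep(.2); lin((*xy,.048+zg)); f0=r.current_contact_force()
    e=xy-r.current_tool_pos()[:2]; print("err",e.round(4),"f0",f0.round(1))
    c=xy+e*0; 
    for u in (.036,.030,.024,.018,.012,.0085):
        r.move_linear((*c,u+zg+.0008),vel=.06); f=r.current_contact_force()-f0
        print(u,"z",(r.current_tool_pos()[2]-zg).round(4),"f",f.round(1))
        if abs(f[2])>25: print("STOP"); return False
    return True
'''
open("pick.py","w").write(s)
E
python3 - <<'E'
from pick import *
ok=insert(0,.0007,.0390,.048); print(ok,r.current_tool_pos().round(4),r.current_opening(),r.current_t(),r.current_q().round(2))
E
```

```text
err [-0.0006 -0.0001] f0 [-0.1  0.1 -1.4]
0.036 z 0.0362 f [ 1.1 -0.2  0.2]
0.03 z 0.0304 f [ 0.6  0.1 -0.2]
0.024 z 0.0244 f [-0.  -0.6 -0.3]
0.018 z 0.0184 f [1.2 0.8 0.2]
0.012 z 0.0124 f [-0.1 -0.8  0.1]
0.0085 z 0.01 f [-2.1  1.2  9.8]
True [ 0.551  -0.0006  0.049 ] 0.5082273427773774 18.7 [-0.09  0.64  1.78  0.    0.72  0.04]
```

It seated with 9.8 N and no rubbing on the way down. Next: release, verify, regrip and place.

```bash
cat >> pick.py <<'E'
def release_check(k,H):
    """let go, rise clear, look: is it home?"""
    r.set_gripper(OP); r.sleep(.3); p=r.current_tool_pos(); yaw=GY+k*np.pi/4
    lookz=.008+H+.11
    r.move_linear((*p[:2],lookz),vel=.2); im,Twc,T=wrist()
    f=fit_collar(im,Twc,G,rad=.03,yaws=GY+np.array([-.1,.1]),h=.008+H)
    W=cloud(im,Twc); d=np.hypot(*(W[...,:2]-f["xy"]).transpose(2,0,1)); m=(d>.014)&(d<.021)
    z=W[...,2][m]; top=np.median(z[z>.02])
    print("on shaft",debias(f["xy"],T).round(4),np.rad2deg(f["slot"]).round(1),"top",top.round(4),"want",.008+H,"fun",round(f["fun"],3))
    return top,p
def regrip(p):
    lin(p,.15); r.set_gripper(0,35); z=r.current_tool_pos()
    r.move_linear((*z[:2],z[2]+.055),vel=.12); print("regrip opening",r.current_opening())
def place(kind,i,k,zg,ox):
    b=BO if kind=="opp" else BQ; c=field(b,i); best=(9,None)
    for m in range(4):
        yaw=b[1]+np.pi/4+m*np.pi/2; t=yaw-k*np.pi/4+(np.pi if kind=="opp" else -np.pi/2)-b[1]
        a=j6(c,yaw)
        if a is not None and abs(np.cos(t))<.8 and abs(a)<best[0]: best=(abs(a),yaw,t)
    yaw=best[1]; xy=c-ox*np.array([np.cos(yaw),np.sin(yaw)])
    r.move_to((*xy,.006+zg+.06),down(yaw)); r.sleep(.2); lin((*xy,.006+zg+.02)); r.move_linear((*xy,.006+zg+.002),vel=.08)
    lin((*xy,.006+zg+.001)); print("place at",r.current_tool_pos().round(4),"yaw",np.rad2deg(yaw).round(1),"want",c.round(4),F())
    r.set_gripper(.66); r.sleep(.2); p=r.current_tool_pos(); r.move_linear((*p[:2],p[2]+.09),vel=.2); r.sleep(.1); print("t",r.current_t())
    return c,yaw-k*np.pi/4
def check(c,slot,H):
    im,Twc,T=wrist(); f=fit_collar(im,Twc,c,rad=.032,yaws=[slot],h=.006+H)
    W=cloud(im,Twc); d=np.hypot(*(W[...,:2]-f["xy"]).transpose(2,0,1)); z=W[...,2][(d>.014)&(d<.021)]
    print("placed: off",(debias(f["xy"],T)-c).round(4),"top",np.median(z[z>.02]).round(4),"want",.006+H,"fun",round(f["fun"],3))
E
python3 - <<'E'
from pick import *
top,p=release_check(0,.048)
if abs(top-.056)<.003:
    regrip(p); c,s=place("opp",-1,0,.0412,.0005); check(c,s,.048)
im,_,_=wrist(); cv2.imwrite("pics/placed1.png",im["pixels"][...,::-1])
E
```

```text
on shaft [ 5.509e-01 -2.000e-04] 82.9 top 0.2162 want 0.056 fun 0.08
```

View pics/placed1.png

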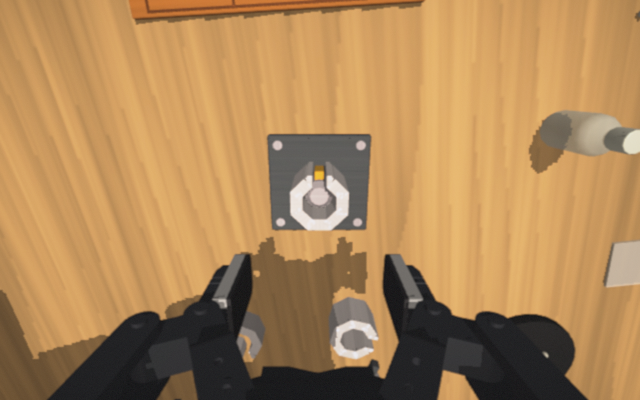

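The collar is home on the gauge at (319,200), with the brass key in its slot at (320,173). The height reading included gripper pixels, so I'll fix that filter and go on.

```bash
sed -i 's/z\[z>.02\]/z[(z>.02)\&(z<.08)]/' pick.py; python3 - <<'E'
from pick import *
p=np.array([.551,-.0006,.049])
im,Twc,T=wrist(); W=cloud(im,Twc); d=np.hypot(W[...,0]-G[0],W[...,1]-G[1]); z=W[...,2][(d>.015)&(d<.021)]; top=np.median(z[(z>.02)&(z<.08)]); print("top",top)
if abs(top-.056)<.003:
    regrip(p); c,s=place("opp",-1,0,.0412,.0005); check(c,s,.048)
im,_,_=wrist(); cv2.imwrite("pics/placed1b.png",im["pixels"][...,::-1])
E
```

```text
top 0.05610582039608564
regrip opening 0.508543577944983
place at [0.4684 0.3151 0.0482] yaw 139.3 want [0.468  0.3155] [-0.7  0.  -0.3]
t 26.625
placed: off [-0.0008 -0.0003] top 0.0539 want 0.054 fun 0.083
```

View pics/placed1b.png

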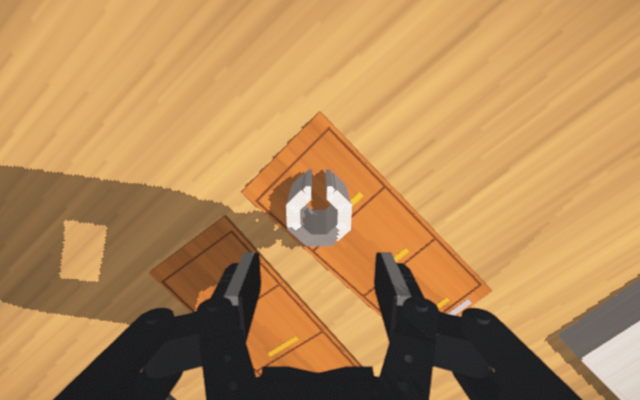

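opp_long stands in the 48 mm field of the straight-bar board at (319,208). I'll run the full cycle on opp_mid.

```bash
cat >> pick.py <<'E'
def cycle(xy,slot,H,kind,i):
    k,o,zg=pick(np.array(xy),slot,H,kind); ox=.5*o[0]
    assert .45<r.current_opening()<.58
    assert insert(k,ox,zg,H)
    top,p=release_check(k,H); assert abs(top-.008-H)<.003
    regrip(p); assert .45<r.current_opening()<.58
    c,s=place(kind,i,k,zg+.001,ox); check(c,s,H)
E
python3 - <<'E'
from pick import *
cycle((.5718,-.248),D(241.7),.036,"opp",0)
E
```

```text
k 3 seen [ 0.5716 -0.2472] 242.4 top 0.0361 fun 0.083 [(391, 81), (1, 0), (191, 0)]
opening 0.5071284229365886 finger 35.75836104573682 in hand [0.0009 0.0004] dyaw 0.2 fun 0.184 [ 0.1 -0.4 -2. ]
zg 0.033938780489024656 t 30.925
err [-0.0007  0.    ] f0 [ 0.   0.4 -0.2]
0.036 z 0.0362 f [ 0.6 -0.  -2.3]
0.03 z 0.0304 f [-0.6 -0.4 -0.6]
0.024 z 0.0244 f [ 0.9 -0.9 -0.6]
0.018 z 0.0184 f [ 0.8 -0.2 -1.1]
0.012 z 0.0124 f [-0.2 -0.9 -0.1]
0.0085 z 0.0091 f [ 0.3  0.2 -1.9]
on shaft [ 5.506e-01 -3.000e-04] 83.1 top 0.044 want 0.044 fun 0.164
regrip opening 0.501244008484439
place at [0.5337 0.3201 0.0423] yaw 49.3 want [0.5338 0.3204] [-0.  -0.1 -1.8]
t 45.3417
placed: off [-0.0004 -0.0008] top 0.0421 want 0.041999999999999996 fun 0.082
```

```bash
python3 - <<'E'
from pick import *
cycle((.4473,-.262),D(2),.024,"opp",1)
E
```

```text
k 1 seen [ 0.4467 -0.2612] 2.2 top 0.0242 fun 0.083 [(60, 60), (31, 0), (304, 0)]
opening 0.4996372563903186 finger 35.71326924255118 in hand [0.001  0.0001] dyaw 0.1 fun 0.186 [-0.9  0.  -0.4]
zg 0.028476107537591666 t 49.625
err [-0.0007 -0.0002] f0 [-0.1 -0.2 -0.4]
0.036 z 0.0362 f [0.9 0.4 0. ]
0.03 z 0.0304 f [-0.7  0.3 -0.4]
0.024 z 0.0244 f [ 0.1  0.7 -0.1]
0.018 z 0.0184 f [ 0.4 -0.1 -0.9]
0.012 z 0.0124 f [-0.6  0.5 -0.1]
0.0085 z 0.0091 f [ 0.5  0.4 -0.2]
on shaft [ 0.5503 -0.0006] 83.2 top 0.0321 want 0.032 fun 0.213
regrip opening 0.5056193303662283
place at [0.6002 0.3251 0.0368] yaw 139.3 want [0.5996 0.3253] [-0.2 -0.8  0.3]
t 60.775
placed: off [ 0.     -0.0007] top 0.03 want 0.03 fun 0.087
```

```bash
python3 - <<'E'
from pick import *
cycle((.5666,-.1525),D(337.8),.036,"qtr",0)
E
```

```text
k 1 seen [ 0.5666 -0.1511] 338.2 top 0.0361 fun 0.081 [(1, 0), (29, 29), (178, 0)]
opening 0.5034466892777275 finger 35.74204152915627 in hand [0.0007 0.0003] dyaw 0.2 fun 0.187 [ 1.5  0.3 -0.6]
zg 0.03398526819190613 t 64.7167
err [-0.0007 -0.0001] f0 [ 0.3  0.  -0.4]
0.036 z 0.0362 f [-0.  -0.1 -0.8]
0.03 z 0.0304 f [-0.7 -0.8 -0.4]
0.024 z 0.0244 f [-0.6 -0.1  0.5]
0.018 z 0.0184 f [-0.3 -0.5 -0.2]
0.012 z 0.0124 f [ 0.6 -0.4 -0.4]
0.0085 z 0.0091 f [-0.2 -0.1 -0.6]
on shaft [ 0.5507 -0.0007] 83.1 top 0.0441 want 0.044 fun 0.171
regrip opening 0.5030403128230377
place at [0.5395 0.1872 0.0423] yaw 41.1 want [0.5396 0.1874] [ 1.1  0.5 -0.5]
t 76.6083
placed: off [-0.0003 -0.0007] top 0.042 want 0.041999999999999996 fun 0.084
```

```bash
python3 - <<'E'
from pick import *
cycle((.4499,-.1548),D(282.1),.024,"qtr",1)
r.move_to((.45,.0,.28),down(np.pi)); 
im,_=fixed("scene"); cv2.imwrite("pics/sceneF.png",cv2.resize(im["pixels"][140:300,170:490,::-1],None,fx=2.5,fy=2.5,interpolation=cv2.INTER_CUBIC)); print(r.current_t())
E
```

```text
k 1 seen [ 0.4178 -0.124 ] 288.5 top 0.024 fun 0.096 [(0, 0), (56, 49), (67, 0)]
opening 0.5046713277347292 finger 35.74082819977775 in hand [-0.0006  0.0005] dyaw 0.1 fun 0.189 [ 0.2 -0.8 -0.5]
zg 0.028080539310047205 t 80.175
err [-0.0007  0.    ] f0 [ 0.4 -0.3 -1.2]
0.036 z 0.0362 f [ 0.4  0.9 -0. ]
0.03 z 0.0304 f [ 0.8  1.1 -0.2]
0.024 z 0.0244 f [-1.5  1.6  0.1]
0.018 z 0.0184 f [-2.5  1.2 -0.6]
0.012 z 0.0126 f [-1.9  2.1 -1.5]
0.0085 z 0.0092 f [-1.9  2.7 -1.9]
on shaft [ 0.5511 -0.0014] 82.2 top 0.032 want 0.032 fun 0.209
regrip opening 0.5081178661635298
place at [0.6059 0.1831 0.0364] yaw 41.1 want [0.6054 0.1829] [-0.2  0.6 -0.2]
t 92.6417
placed: off [-0.001  -0.0012] top 0.0302 want 0.03 fun 0.087
95.075
```

View pics/sceneF.png

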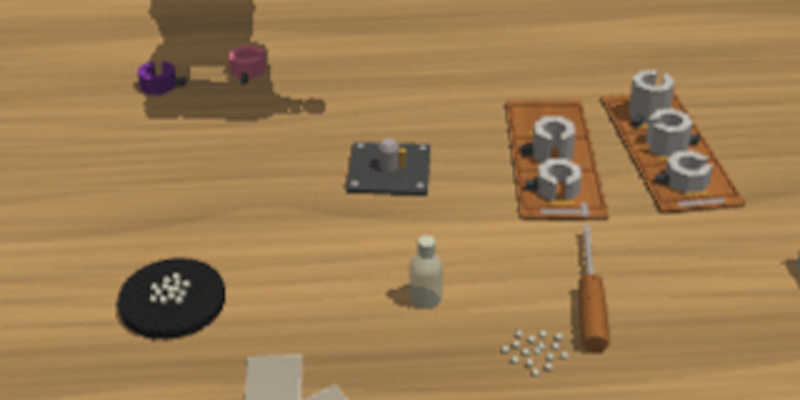

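qtr_short had been knocked 4 cm, and the close look caught it. All five now stand on the boards: the opp ones at (652,92), (669,131) and (690,170), the qtr ones at (553,138) and (560,180). I'll measure all five once more and hand in.

```bash
python3 - <<'E'
from pick import *
r.move_to((.50,.24,.28),down(np.pi)); im,Twc,T=wrist(); ok=True
for b,i,H,s in ((BO,-1,.048,D(139.3)),(BO,0,.036,D(49.3-135)),(BO,1,.024,D(94.3)),(BQ,0,.036,D(-3.9)),(BQ,1,.024,D(-3.9))):
    c=field(b,i); f=fit_collar(im,Twc,c,rad=.032,h=.006+H); e=f["xy"]-c; print(e.round(4),round(f["fun"],3)); ok&=np.hypot(*e)<.006 and f["fun"]<.2
print(ok,r.current_t())
if ok: print(r.hand_in())
E
```

```text
[-0.0007 -0.0004] 0.074
[-0.0008 -0.0009] 0.084
[-0.0011 -0.0007] 0.135
[-0.0008 -0.0001] 0.079
[-0.0017 -0.0006] 0.091
True 96.0917
the job is handed in; nothing more can be done
None
```

The job is handed in at 96 s: the five collars present (opp_long, opp_mid, opp_short, qtr_mid, qtr_short) were each tried fully home on the keyed shaft in that order, and at the last look each stood upright within 2 mm of the middle of its field.

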